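Load the tube warmer and close its hood gently

ROBOT

A 7-joint arm with a two-finger parallel gripper is mounted at the origin on a cart in front of the work surface, level with it; the furniture and walls round the work are solid. World frame = base frame: x ahead of the robot, y to its left, z up, the work surface at z = 0. Lengths are in mm, angles in rad, forces in N, time in s.
With the tool pointing down it reaches from about 400 to 925 mm from the base axis. Payload 4.1 kg.
Tool frame: the origin (TCP) lies midway between the tips of the shut fingers; the grasp point (between the pads) lies 19 mm behind it (env.grip_depth is the distance from the TCP to the grasp point, in mm); z points along the fingers, y is the line along which they close (so a half turn about z gives the same grasp; the last joint's range is limited). The gripper opens to 85 mm and grips with 20 to 120 N. Pads are 22 mm wide; open, the fingers measure 114 mm over their backs; the gripper's body (76 mm by 85 mm) begins 54 mm behind the grasp point. The pads swing forward as they close: fully open they stand 13 mm farther back than shut.
Start: joints at [-1.264, 0.398, 0.045, 1.537, -0.019, 1.207, -0.051], TCP at [256.573, 597.255, 231.347] pointing down, gripper open.
Joint ranges: [-2.82, 2.82], [-0.49, 2.23], [-1.37, 1.46], [0, 2.46], [-1.36, 4.5], [0.23, 2], [-2.94, 2.94]. Speed limits (rad/s): [2.57, 2.57, 3.14, 3.14, 3.14, 3.14, 3.14].

INTERFACE

Orientations are given as a unit quaternion [w, x, y, z].
In Python, from station import env gives the robot as it stands. Calls block until the motion is done:
- env.move_ptp(position, orientation): joint-space move of the TCP to a pose.
- env.move_l(position, frame=None, vel=150): straight line of the TCP; frame=None keeps the orientation; vel is the mean speed in mm/s.
- env.goto_joints(angles): joint-space move.
- env.gripper_to(opening): finger opening in mm; the grip force is fixed at half the most; returns when the fingers have stopped.
- env.dwell(seconds).
- env.ik(position, orientation): joint angles nearest the present ones, or None.
- env.state(): the state.
- env.capture(name): name is "side" or "top"; returns a dict with "frame" (400x640x3 uint8, red, green, blue), "vertical_fov" (degrees; the focal length in pixels is half the picture's height over the tangent of half this angle, whatever the lens; pixels are square), "cx", "cy" (the principal point, pixels), "extrinsics" (4x4, takes a point from camera to world coordinates). Camera axes: x right, y up, looking along -z (the intrinsics and any distortion apply to the point x, -y, -z); pixel columns grow to the right and rows downward; lengths in mm; the calibration is good to about 2 mm. A picture is of the moment at which its call begins. There is no depth.
A pose or a line that the arm cannot do raises env.IKError and nothing moves.
- env.finish_job(): hands the job in; it is judged then, once.
Trained networks look in a picture, given as the dict that the camera call returned (one of the last four; its "shot" number tells which), for a name from the list of things; names that differ only in an ending like _2 or _b are one class to them, and where a whole thing is asked for, a point or a joint stands for the part that bears it (a point fixed in the world has none). Each returns a list of dicts, best first, with "score" (0 to 1); they miss things now and then, are a little off and sometimes report something else, mostly with a low value. They report only what shows in the picture. A call takes as long as a camera call.
- env.outline_of(picture, thing): "region" (400x640 bool, what is visible of it) and "location" ([row, column] in pixels, amid what is visible of it).
The state is a dict: "time": time; "q": joint angles; "joint_velocities": joint speeds; "joint_torque": joint torques, N m; "ee_pos": TCP position; "tcp_rot": TCP orientation; "contact_force": force on the tool from outside, world axes, zero at the start; "ft_torque": the same for the moment, N m; "width": finger opening in mm; "finger_force": force on a finger pad.
Only numpy, scipy, OpenCV 4.12 (cv2) and the standard library are available. Lean on these libraries where they do the work, as an engineer would, in place of code of your own. Each camera call takes 0.05 s, during which the arm holds its last target. There are 200 camera calls.

TASK

Raise the clear hood of the bench tube warmer by its orange grip until it rests fully open against its stop, then carry the small white rack with its three tubes, level, into the warmer between the two low kerbs and push it fully back against the black rear stop. Then lower the hood gently by its grip until it is fully shut: never let the hood fall or slam against either stop, keep the tubes standing in the rack, and do not disturb the other things on the worktop.

Things in the scene. Friction and masses are not known exactly. Their poses are not given: they have to be found in the camera images.
- hood (a joint): Hinge angle of the clear hood, rad: 0 = fully shut (as it starts), 1.25 = fully open on its stop; even then it leans over the rear of the deck, so that a tool pointing straight down cannot reach the rack's place. Friction hinge: it stays where it is left above about 1.0 rad, but below about 0.8 rad it falls shut when let go. Lifting takes about 3 N at the grip.
- hood_grip (a point): Centre of the orange grip on the hood's front wall: a bar 26 mm in diameter and 44 mm long lying parallel to the hinge axis, free at both ends, on a neck 16 mm wide that holds it 34 mm in front of the wall. It can be pinched on its two flat ends (44 mm apart), so that the hood may turn in the grasp. With the hood shut it lies 205 mm in front of the hinge axis (towards warmer -x) and 10 mm above it, 105 mm above the worktop. Axes turn with the hood; y is the hinge axis.
- hood_hinge (a point): Middle of the hood's hinge axis, at the rear of the warmer, 95 mm above the worktop. Axes as warmer; the hood opens about +y (its front rises and goes back). Shut, the hood is 156 mm wide, reaches 171 mm in front of this axis, its top 143 mm above the worktop, walls 3 mm; fully open, its lower front edge is 92 mm in front of the axis, 245 mm above the worktop.
- warmer: White bench tube warmer, fixed to the worktop, 215 deep x 180 wide, with the clear hood on it. Origin at the underside, 100 mm in front of the hinge axis; x points to its rear (hinge side), y to its left, z up. The flat metal deck is 50 mm above the worktop. On the deck two low steel kerbs (10 mm high, 135 mm long, from x = -57 to +78 mm, 68 mm apart inside) lie along x, and a black rear stop 110 mm wide and 32 mm high has its front face at x = +78 mm.
- seat (a point): Point on the deck where the rack's origin belongs when the rack is fully home (long side along warmer x, its end against the rear stop); axes as warmer. At x = +14 mm, y = 0, z = 50 mm of the warmer.
- rack: White tube rack, 55 x 128 x 58 mm high, 0.11 to 0.23 kg empty, holding three capped blood tubes (they stand up to 20 mm above it). Origin at the centre of its underside; y along its 128 mm length, x across its 55 mm width, z up. Open bars: side bars at 27 to 30 and 54 to 58 mm height; grasp it across the 55 mm width near the top. Either end may go to the rear.
- tube_a: Blood tube with lilac cap, 17 mm in diameter x 75 mm, loose in a hole of the rack, standing 3 mm above the rack's underside. Origin at its lower end, z along it.
- tube_b: Blood tube with blue cap, 17 mm in diameter x 75 mm, loose in a hole of the rack, standing 3 mm above the rack's underside. Origin at its lower end, z along it.
- tube_c: Blood tube with red cap, 17 mm in diameter x 75 mm, loose in a hole of the rack, standing 3 mm above the rack's underside. Origin at its lower end, z along it.
- timer: White digital timer, 66x70x36 mm, a bystander. Origin at the centre of its underside.
- petri_dish: Round pink petri dish, 59 mm across, 15 mm high, a bystander beside the warmer. Origin under its centre.
- brown_bottle: Brown bottle with blue cap, 60 mm across, 118 mm high, a bystander. Origin under its centre.

How it is judged (in metres and radians):
On the way, in this order (a step that is already met when the one before it is completed fails the run):
1. the hood is raised fully open against its stop (value of joint hood above 1.18 rad), for 0.2 s.
2. the rack is lifted clear, with its tubes (height (world z) of rack above 0.055 m and value of joint hood above 1 rad and angle between each of tube_a, tube_b, tube_c's own z axis and vertical below 0.35 rad and distance between each of tube_a, tube_b, tube_c and rack below 0.05 m), for 0.1 s.
3. the rack stands home against the rear stop between the kerbs, let go, under the open hood (x of rack in the frame of seat between -0.007 and 0.007 m and y of rack in the frame of seat between -0.012 and 0.012 m and z of rack in the frame of seat below 0.006 m and angle between rack's own z axis and vertical below 0.08 rad and angle between the y axis of rack and the x axis of seat, either way round below 0.12 rad and value of joint hood above 0.9 rad and contact force between the fingers and rack below 0.1 N), for 0.2 s.
At the end, for the whole second after the job is handed in: The hood is shut (within 0.03 rad), the rack stands on the deck between the kerbs within 7 mm of fully home (12 mm sideways, 0.12 rad in yaw), level and at rest, the three tubes standing in it (value of joint hood below 0.03 rad and x of rack in the frame of seat between -0.007 and 0.007 m and y of rack in the frame of seat between -0.012 and 0.012 m and z of rack in the frame of seat below 0.006 m and angle between rack's own z axis and vertical below 0.08 rad and angle between the y axis of rack and the x axis of seat, either way round below 0.12 rad and angle between each of tube_a, tube_b, tube_c's own z axis and vertical below 0.35 rad and distance between each of tube_a, tube_b, tube_c and rack below 0.05 m and linear speed of rack below 0.02 m/s); the robot touches nothing.
It fails at once if the hood slams: faster than 1.5 rad/s within 0.25 rad of shut or of its open stop ((value of joint hood below 0.25 rad and velocity of joint hood below -1.5 rad/s) or (value of joint hood above 1 rad and velocity of joint hood above 1.5 rad/s)).
It fails at once if the rack is tipped by more than 0.4 rad (angle between rack's own z axis and vertical above 0.4 rad).
It fails at once if a bystander is moved by more than 4 cm or tipped (distance of any of timer, petri_dish, brown_bottle from where it was at the start of the episode above 0.04 m or angle between any of timer, petri_dish, brown_bottle's own z axis and vertical above 0.5 rad).
It also fails if it takes over 69 s, if anything falls off the work surface, if the arm or the gripper's body presses on something with over 40 N, if the wrist force passes 120 N, or if a joint passes its speed limit or range.

## Working session

There is one attempt and no reset: what is moved stays moved. The work goes in short steps, each a Python script; the robot and the scene stay as the last script left them, time stands still between calls to the robot, and variables do not carry over. Pictures are saved under pics/ and viewed, at most 10 in all, crops included, and the job is handed in when it is done.

```bash
ls; mkdir -p pics
cat > h.py <<'E'
import numpy as np, cv2
from scipy.spatial.transform import Rotation as R
from station import env
def save(p,n): cv2.imwrite('pics/'+n+'.png',cv2.cvtColor(p['frame'],cv2.COLOR_RGB2BGR))
def ray(p,r,c):
    f=200/np.tan(np.radians(p['vertical_fov'])/2); E=np.array(p['extrinsics'])
    d=E[:3,:3]@np.array([(c-p['cx'])/f,-(r-p['cy'])/f,-1]); return E[:3,3],d
def onz(p,r,c,z):
    o,d=ray(p,r,c); return o+d*(z-o[2])/d[2]
def proj(p,X):
    f=200/np.tan(np.radians(p['vertical_fov'])/2); E=np.array(p['extrinsics'])
    q=E[:3,:3].T@(np.array(X)-E[:3,3]); return p['cy']-f*q[1]/-q[2], p['cx']+f*q[0]/-q[2]
E
python3 - <<'E'
from h import *
np.set_printoptions(precision=1,suppress=True)
for n in('top','side'):
    p=env.capture(n); save(p,n+'1'); print(n,[k for k in p],p['vertical_fov'],p['cx'],p['cy'],{k:v for k,v in p.items() if k not in('frame','extrinsics')}); print(np.array(p['extrinsics']))
    for t,z in(('rack',58),('hood_grip',105),('warmer',50),('tube_a',78),('tube_b',78),('tube_c',78),('timer',36),('petri_dish',15),('brown_bottle',118)):
        for o in env.outline_of(p,t)[:3]:
            g=o['region'].astype(np.uint8); m=cv2.minAreaRect(cv2.findNonZero(g)) if g.any() else None
            print(t,round(o['score'],2),o['location'],onz(p,*o['location'],z),int(g.sum()),m)
s=env.state();print(s['time'],s['tcp_rot'],env.grip_depth)
E
```

```text
pics
top ['frame', 'vertical_fov', 'cx', 'cy', 'extrinsics', 'shot'] 55.15340564899739 319.01317339525406 195.14593826401932 {'vertical_fov': 55.15340564899739, 'cx': 319.01317339525406, 'cy': 195.14593826401932, 'shot': 1}
[[   0.     1.    -0.2  474.1]
 [  -1.     0.     0.    37.5]
 [   0.     0.2    1.  1034. ]
 [   0.     0.     0.     1. ]]
rack 0.69 [224.3, 463.4] [ 567.7 -335.5   58. ] 1282 ((465.75244140625, 222.6770477294922), (29.259775161743164, 50.56043243408203), 13.240518569946289)
hood_grip 0.88 [205.4, 277.4] [603.4 136.3 105. ] 4910 ((278.94140625, 211.35630798339844), (88.84197235107422, 67.26536560058594), 86.24827575683594)
warmer 0.66 [208.5, 281.2] [603.  132.1  50. ] 6065 ((280.53662109375, 209.67074584960938), (91.69745635986328, 74.58810424804688), 85.03025817871094)
tube_a 0.61 [221.0, 466.8] [ 574.1 -336.8   78. ] 39 ((467.50006103515625, 220.50003051757812), (5.656853675842285, 7.071067810058594), 45.0)
tube_a 0.61 [213.4, 477.0] [ 593.7 -363.5   78. ] 61 ((477.5, 213.5), (9.0, 7.0), 0.0)
tube_b 0.61 [221.0, 466.8] [ 574.1 -336.8   78. ] 39 ((467.50006103
[... 1908 characters left out ...]
367, 72.88480377197266), 83.65979766845703)
tube_a 0.58 [276.7, 315.9] [ 579.2 -343.3   78. ] 81 ((316.0, 285.5), (23.0, 6.0), 90.0)
tube_b 0.58 [276.7, 315.9] [ 579.2 -343.3   78. ] 81 ((316.0, 285.5), (23.0, 6.0), 90.0)
tube_c 0.58 [276.7, 315.9] [ 579.2 -343.3   78. ] 81 ((316.0, 285.5), (23.0, 6.0), 90.0)
petri_dish 0.58 [234.4, 296.9] [566.6  -6.4  15. ] 193 ((296.5, 235.0), (12.0, 17.0), 90.0)
brown_bottle 0.95 [243.8, 369.6] [ 735.1 -263.8  118. ] 685 ((371.0, 242.5), (41.0, 20.0), 90.0)
brown_bottle 0.23 [191.5, 305.7] [606.2  92.4 118. ] 2340 ((301.2794189453125, 191.63235473632812), (43.026737213134766, 66.57256317138672), 85.60128784179688)
1.0 [0.  0.2 1.  0. ] 18.700000000000003
```

Run:
```python
import cv2
a=cv2.imread('pics/top1.png')[120:300,150:510]; cv2.imwrite('pics/t1c.png',cv2.resize(a,None,fx=2.2,fy=2.2,interpolation=cv2.INTER_CUBIC))
a=cv2.imread('pics/side1.png')[130:330,220:420]; cv2.imwrite('pics/s1c.png',cv2.resize(a,None,fx=3,fy=3,interpolation=cv2.INTER_CUBIC))
```

```text
(no output)
```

View pics/t1c.png

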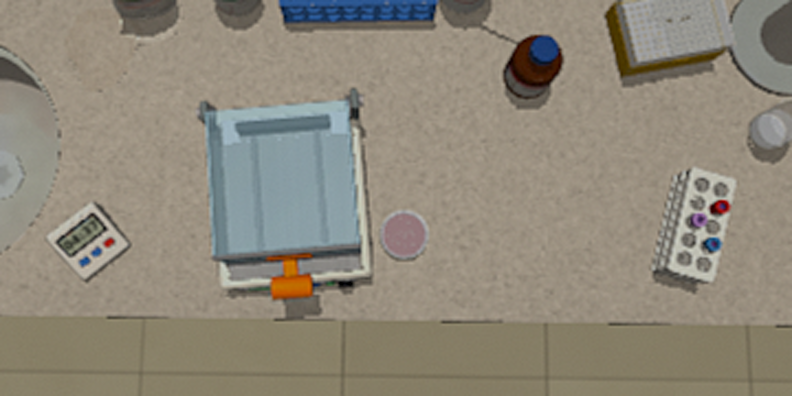

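View pics/s1c.png

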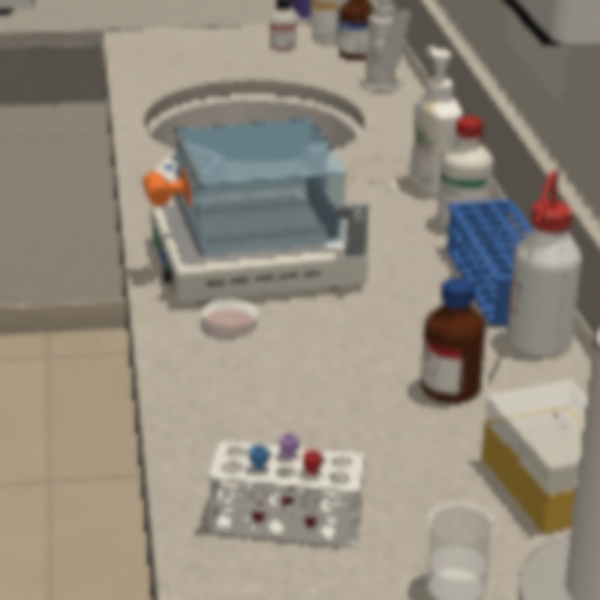

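View pics/side1.png

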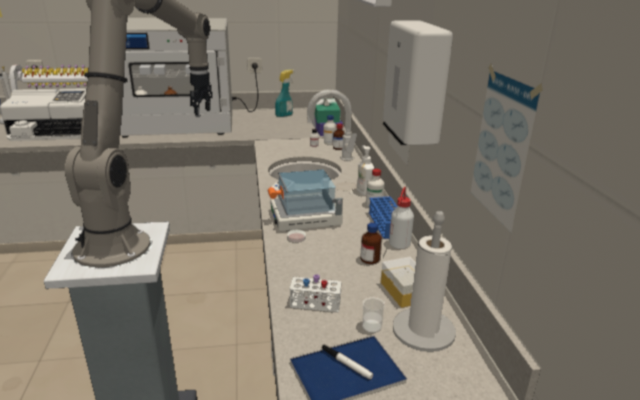

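```bash
cat > fit.py <<'E'
from h import *
from scipy.optimize import minimize
def box(x0,x1,y0,y1,z0,z1): return np.array([[x,y,z] for x in(x0,x1) for y in(y0,y1) for z in(z0,z1)],float)
def T(P,s): c,n=np.cos(s[2]),np.sin(s[2]); return P@np.array([[c,n,0],[-n,c,0],[0,0,1]])+[s[0],s[1],0]
def sil(p,boxes,s):
    m=np.zeros((1600,2560),np.uint8)
    for b in boxes:
        uv=np.array([proj(p,q)[::-1] for q in T(b,s)],np.float32)*4+1.5
        cv2.fillConvexPoly(m,cv2.convexHull(uv.round().astype(np.int32)),1)
    return cv2.resize(m.astype(np.float32),(640,400),interpolation=cv2.INTER_AREA)
def fit(views,boxes,s0):
    def cost(v):
        s=[s0[0]+v[0],s0[1]+v[1],s0[2]+v[2]/60]
        return sum(np.abs(sil(p,boxes,s)-g).sum()/g.sum() for p,g in views)
    r=minimize(cost,[0,0,0],method='Nelder-Mead',options=dict(initial_simplex=[[0,0,0],[15,0,0],[0,15,0],[0,0,12]],xatol=.2,fatol=1e-4))
    v=r.x; return np.array([s0[0]+v[0],s0[1]+v[1],s0[2]+v[2]/60]),r.fun
def tri(a,b):
    A=np.zeros((3,3));B=np.zeros(3)
    for o,d in(a,b):
        d=d/np.linalg.norm(d);M=np.eye(3)-np.outer(d,d);A+=M;B+=M@o
    return np.linalg.solve(A,B)
E
python3 - <<'E'
from fit import *
np.set_printoptions(precision=3,suppress=True)
ps=[env.capture(n) for n in('top','side')]
og=[]
for p in ps:
    hsv=cv2.cvtColor(p['frame'],cv2.COLOR_RGB2HSV); m=cv2.inRange(hsv,(5,170,120),(18,255,255)); m[:150]=0;m[:, :250]=0;m[270:]=0;m[:,330:]=0
    n,l,st,c=cv2.connectedComponentsWithStats(m); i=1+np.argmax(st[1:,4]); print('orange',st[i],c[i])
    ys,xs=np.nonzero(l==i); 
    og.append((ys,xs))
def get(p,t): return p,env.outline_of(p,t)[0]['region'].astype(float)
wb=[get(p,'warmer') for p in ps]; hb=[get(p,'hood_grip') for p in ps]
print('overlap',[(w[1]*h[1]).sum() for w,h in zip(wb,hb)])
for i in(0,1): print('warmer',fit([wb[i]],[box(-107.5,107.5,-90,90,0,52),box(-71,95,-78,78,50,143)],(600,135,0.05)))
print('warmer both',fit(wb,[box(-107.5,107.5,-90,90,0,52),box(-71,95,-78,78,50,143)],(600,135,0.05)))
hbx=[box(-71,100,-78,78,55,143),box(-118,-92,-22,22,92,118),box(-105,-71,-8,8,97,113)]
for i in(0,1): print('hood',fit([hb[i]],hbx,(600,135,0.05)))
print('hood both',fit(hb,hbx,(600,135,0.05)))
rb=[get(p,'rack') for p in ps]
rx=[box(-27.5,27.5,-64,64,0,58)]
for i in(0,1): print('rack',fit([rb[i]],rx,(570,-345,-.2)))
print('rack both',fit(rb,rx,(570,-345,-.2)))
# grip bar: top view, bar pixels = front rows
ys,xs=og[0]; k=ys>ys.max()-11; print('bar top',ys[k].mean(),xs[k].mean(),onz(ps[0],ys[k].mean(),xs[k].mean(),108))
ys,xs=og[1]; print('side bbox',ys.min(),ys.max(),xs.min(),xs.max())
E
```

```text
orange [272 236  20  20 251] [281.88  247.116]
orange [269 188  14  10  73] [274.014 192.301]
overlap [np.float64(4898.0), np.float64(2286.0)]
warmer (array([598.066, 128.833,   0.113]), np.float64(0.07443124580255205))
warmer (array([608.441, 151.851,   0.113]), np.float64(0.09751414713015359))
warmer both (array([600.755, 130.934,   0.094]), np.float64(0.24362073590865485))
hood (array([596.013, 130.141,   0.098]), np.float64(0.06244985960689932))
hood (array([599.179, 139.447,   0.005]), np.float64(0.09354503716659379))
hood both (array([595.659, 130.099,   0.085]), np.float64(0.20391366157554225))
rack (array([ 557.5  , -317.5  ,   -0.367]), np.float64(1.0591314262023217))
rack (array([ 577.328, -349.338,    1.28 ]), np.float64(0.12206125827814569))
rack both (array([ 576.67 , -350.021,    1.305]), np.float64(0.37051744588316693))
bar top 249.80645161290323 282.06451612903226 [495.834 121.501 108.   ]
side bbox 188 197 269 282
```

```bash
cat >> h.py <<'E'
W=np.array([599.,131.,.10])  # warmer x,y,yaw
def w2w(x,y,z):
    c,s=np.cos(W[2]),np.sin(W[2]); return np.array([W[0]+c*x-s*y,W[1]+s*x+c*y,z])
def quat(yaw,tilt,flip=1):
    "tool z = forward*sin(tilt)-up*cos(tilt), tool y = flip*left of yaw"
    f=np.array([np.cos(yaw),np.sin(yaw),0]); z=f*np.sin(tilt)-np.array([0,0,np.cos(tilt)])
    y=flip*np.array([-np.sin(yaw),np.cos(yaw),0]); M=np.column_stack([np.cross(y,z),y,z])
    q=R.from_matrix(M).as_quat(); return np.array([q[3],*q[:3]]),z
def gpos(th,rad=0): # grip centre
    c,s=np.cos(th),np.sin(th); return w2w(100-205*c+10*s,0,95+205*s+10*c)
G=env.grip_depth
E
python3 - <<'E'
from fit import *
np.set_printoptions(precision=3,suppress=True)
p=env.capture('top'); g=env.outline_of(p,'rack')[0]['region'].astype(float)
for y in(1.2,1.4): print(fit([(p,g)],[box(-27.5,27.5,-64,64,0,58)],(572,-348,y)))
for fl in(1,-1):
  for t in(.3,.6,.8):
    q,z=quat(W[2],t,fl); r=[]
    for th in(0,.3,.6,.9,1.25): r.append(env.ik(gpos(th)+z*G,q) is not None)
    r.append(env.ik(gpos(0)-z*60,q) is not None)
    r.append(env.ik(gpos(1.25)-z*80,q) is not None)
    # rack home, grasp 20mm front of centre
    for x,zz in((-6,102),(-100,120),(-100,150)): r.append(env.ik(w2w(x,0,zz)+z*G,q) is not None)
    ry=-.26; q2,z2=quat(ry,t,fl); c=np.array([572,-348,52])-20*np.array([np.cos(ry),np.sin(ry),0])
    for d in(0,60,120): r.append(env.ik(c+[0,0,d]+z2*G,q2) is not None)
    print(fl,t,[int(bool(k)) for k in r], env.ik(gpos(0)+z*G,q))
E
```

```text
(array([ 574.093, -350.57 ,    1.288]), np.float64(0.16631838905775076))
(array([ 574.534, -350.877,    1.282]), np.float64(0.1658909574468085))
1 0.3 [1, 1, 1, 1, 1, 1, 1, 1, 1, 1, 1, 1, 1] [-0.667  0.202  0.325  2.239  0.028  0.42   1.29 ]
1 0.6 [1, 1, 1, 1, 1, 1, 1, 1, 1, 1, 1, 1, 1] [ 0.268  0.199 -0.759  2.421  1.605  0.326 -0.278]
1 0.8 [0, 0, 1, 1, 1, 0, 1, 1, 0, 0, 1, 1, 1] None
-1 0.3 [1, 1, 1, 1, 1, 1, 1, 1, 1, 1, 1, 1, 1] [-0.971  0.241  0.672  2.245 -0.198  0.42  -1.636]
-1 0.6 [1, 1, 1, 1, 1, 1, 1, 0, 0, 1, 1, 1, 1] [-0.106  0.159 -0.357  2.43   1.625  0.247  2.816]
-1 0.8 [0, 0, 0, 1, 1, 0, 1, 1, 0, 0, 1, 1, 1] None
```

Run:
```python
from h import *
np.set_printoptions(precision=2,suppress=True)
q,z=quat(W[2],.3,1)
env.move_ptp(gpos(0)-z*130,q)
s=env.state();print(s['time'],s['ee_pos'],s['q'])
for d in(60,):
    env.move_l(gpos(0)-z*(d-G),q,vel=200)
p=env.capture('top');save(p,'pre'); a=p['frame'][150:300,200:400]
cv2.imwrite('pics/prec.png',cv2.resize(cv2.cvtColor(a,cv2.COLOR_RGB2BGR),None,fx=3,fy=3,interpolation=cv2.INTER_CUBIC))
s=env.state();print(s['time'],s['ee_pos'],s['contact_force'],s['width'])
```

```text
3.3833 [456.67 117.73 229.58] [-0.88 -0.12  0.44  2.17  0.21  0.81  1.11]
4.025 [483.11 119.92 145.5 ] [-0.02 -0.09  0.56] 85.34557579952961
```

View pics/prec.png

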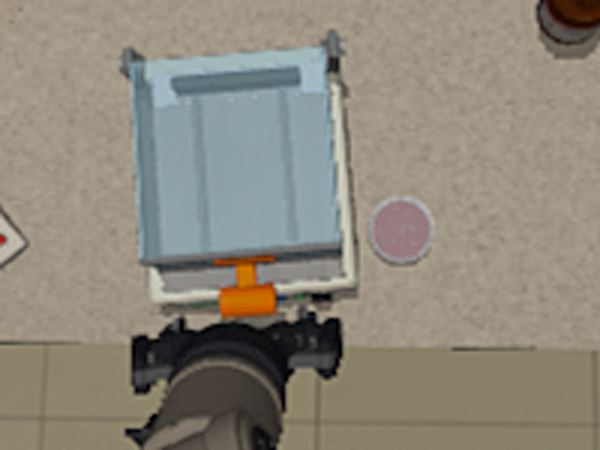

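```bash
python3 - <<'E'
from h import *
np.set_printoptions(precision=2,suppress=True)
q,z=quat(W[2],.3,1)
env.move_l(gpos(0)+z*G,q,vel=100)
s=env.state();print(s['time'],s['ee_pos'],s['contact_force'])
env.gripper_to(38)
s=env.state();print(s['time'],s['ee_pos'],s['contact_force'],s['width'],s['finger_force'])
env.move_l(gpos(.12)+z*G,q,vel=60)
s=env.state();print(s['time'],s['ee_pos']-(gpos(.12)+z*G),s['contact_force'],s['width'],s['finger_force'])
p=env.capture('top');save(p,'g1')
E
python3 -c "
import cv2
a=cv2.imread('pics/g1.png')[150:300,200:400];cv2.imwrite('pics/g1c.png',cv2.resize(a,None,fx=3,fy=3))"
```

```text
4.775 [500.4  121.21  87.76] [ 0.68 -0.92  0.06]
5.2333 [500.14 120.88  87.91] [-3.36 -0.93  7.97] 43.58679140337828 59.84760046005249
5.7917 [ 0.14 -0.21  0.06] [ 3.63 -0.43 -4.57] 43.192541660417 62.30937838554382
```

View pics/g1c.png

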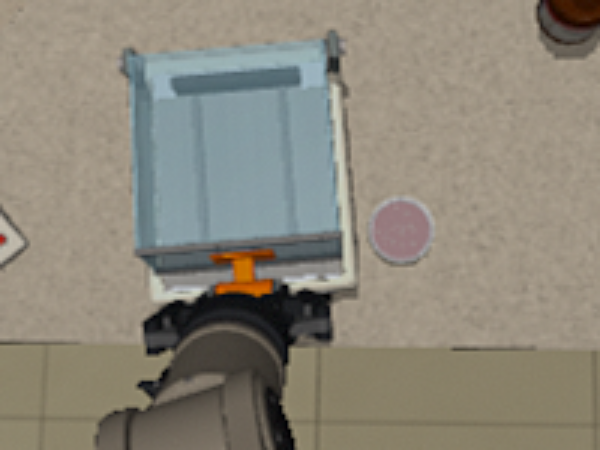

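The grip is held (width 43 mm) and the hood's front edge is rising, with the grip at about (245,285) in the crop. I'll continue the arc.

Run:
```python
from h import *
np.set_printoptions(precision=2,suppress=True)
q,z=quat(W[2],.3,1)
for th in(.25,.4,.55,.7,.85,1.0,1.1,1.18,1.235):
    env.move_l(gpos(th)+z*G,q,vel=110 if th<.95 else 60)
    s=env.state();print(th,round(s['time'],2),s['contact_force'],s['width'])
    if np.linalg.norm(s['contact_force'])>30: break
```

```text
0.25 6.23 [ 2.48 -2.13 -2.11] 42.961531783144274
0.4 6.67 [ 2.11 -1.38 -3.02] 43.13928264291552
0.55 7.1 [-0.12 -2.1  -3.05] 43.17583097776877
0.7 7.53 [-1.76 -1.75  0.03] 43.169293029535616
0.85 7.97 [-0.94 -3.47  0.18] 43.03210334555889
1.0 8.63 [-2.33 -3.35 -1.36] 42.97299725794078
1.1 9.12 [-2.72 -2.72 -2.54] 43.0000571324975
1.18 9.55 [-1.13 -3.82 -1.92] 42.53766115767247
1.235 9.89 [-1.52 -4.3  -1.1 ] 42.78380826495978
```

```bash
cat >> h.py <<'E'
RK=np.array([574.3,-350.7,1.285-np.pi/2])
def rpos(d,h): return np.array([RK[0]+d*np.cos(RK[2]),RK[1]+d*np.sin(RK[2]),h])
E
python3 - <<'E'
from h import *
np.set_printoptions(precision=2,suppress=True)
q,z=quat(W[2],.3,1)
for th in (1.25,1.265):
    env.move_l(gpos(th)+z*G,q,vel=40); s=env.state();print(round(s['time'],2),s['contact_force'])
    if np.linalg.norm(s['contact_force'])>15: break
env.dwell(.1)
env.gripper_to(85)
env.move_l(gpos(1.25)-z*75,q,vel=200)
q2,z2=quat(RK[2],.5,1)
env.move_ptp(rpos(-25,52)+[0,0,130]+z2*G,q2)
s=env.state();print(s['time'],s['q'],s['contact_force'])
p=env.capture('top');save(p,'open')
o=env.outline_of(p,'hood_grip');print([(k['score'],k['location']) for k in o])
hsv=cv2.cvtColor(p['frame'],cv2.COLOR_RGB2HSV); m=cv2.inRange(hsv,(5,170,120),(18,255,255)); m[:120]=0;m[:, :200]=0;m[270:]=0;m[:,380:]=0
n,l,st,c=cv2.connectedComponentsWithStats(m); i=1+np.argmax(st[1:,4]); print('orange',st[i],c[i],[proj(p,gpos(t)) for t in(1.1,1.25)])
a=cv2.cvtColor(p['frame'],cv2.COLOR_RGB2BGR)[130:280,220:500]
# overlay kerb lines and stop face
cv2.imwrite('pics/openc.png',cv2.resize(a,None,fx=2.8,fy=2.8,interpolation=cv2.INTER_CUBIC))
for n_,X in dict(kL=(-57,34,60),kR=(-57,-34,60),kL2=(20,34,60),fc=(-107,0,50)).items(): r,cc=proj(p,w2w(*X)); print(n_,(cc-220)*2.8,(r-130)*2.8)
E
```

```text
10.14 [-3.17 -4.81  1.04]
10.39 [-3.16 -3.9   0.19]
13.4833 [-0.04  0.32  0.7   2.01 -0.77  0.51  2.49] [-0.61  0.65  0.43]
[]
orange [258 166  25  17 349] [269.92 173.94] [(np.float64(187.35655581358756), np.float64(270.37621891047786)), (np.float64(172.0845498834378), np.float64(268.7789053423618))]
kL 138.35933782906454 288.2169106019856
kR 213.25659378082244 281.7102166646499
kL2 132.8559497352623 204.38214393493715
fc 180.73359141802308 340.7395878832388
```

View pics/openc.png

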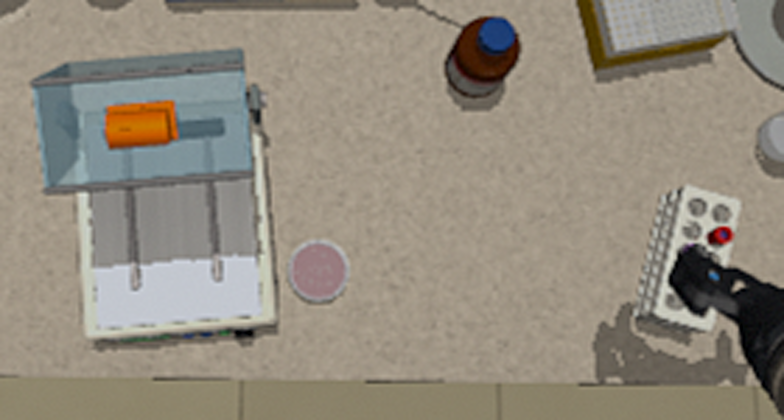

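The hood rests open. The kerb ends are at about (136,288) and (218,277) in the crop, within 1–2 mm of the model. The rack is undisturbed beneath the gripper.

Run:
```python
from h import *
np.set_printoptions(precision=2,suppress=True)
q2,z2=quat(RK[2],.5,1)
env.move_l(rpos(-25,52)+z2*G,q2,vel=110)
s=env.state();print(s['time'],s['contact_force'])
env.gripper_to(48)
s=env.state();print(s['time'],s['contact_force'],s['width'],s['finger_force'],s['ee_pos']-(rpos(-25,52)+z2*G))
if s['width']>50 and s['width']<60:
    env.move_l(rpos(-25,52)+[0,0,15]+z2*G,q2,vel=50)
    env.move_l(rpos(-25,52)+[0,0,110]+z2*G,q2,vel=120)
s=env.state();print(s['time'],s['contact_force'],s['width'])
p=env.capture('side');save(p,'lift');a=cv2.cvtColor(p['frame'],cv2.COLOR_RGB2BGR)[150:350,220:420]
cv2.imwrite('pics/liftc.png',cv2.resize(a,None,fx=3,fy=3,interpolation=cv2.INTER_CUBIC))
```

```text
14.9167 [ 0.83 -0.12  0.4 ]
15.3833 [-5.33  2.52  8.2 ] 49.0137308431203 47.90844837203622 [0.07 0.11 1.05]
15.3833 [-5.33  2.52  8.2 ] 49.0137308431203
```

View pics/liftc.png

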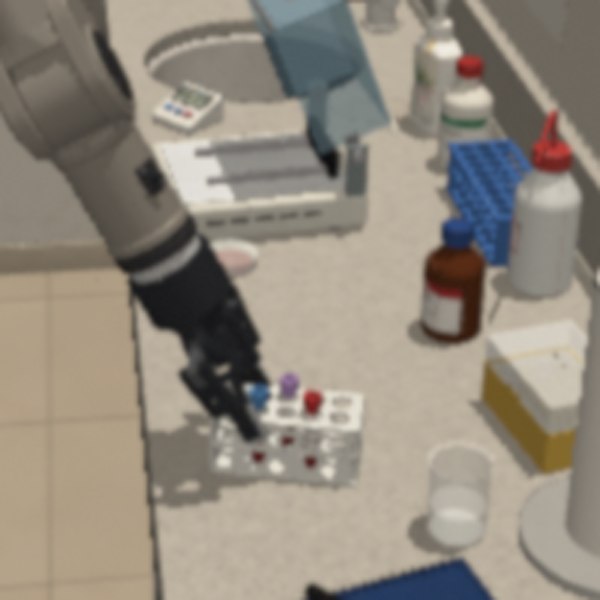

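The gripper stands over the rack's front end, with the near finger on the side bars at (240,420). All three tubes are standing. The width reads 49 mm, so I'll lift a little and check.

Run:
```python
from h import *
np.set_printoptions(precision=2,suppress=True)
q2,z2=quat(RK[2],.5,1)
env.move_l(rpos(-25,52)+[0,0,15]+z2*G,q2,vel=50)
env.dwell(.2)
s=env.state();print(s['time'],s['contact_force'],s['width'],s['finger_force'])
env.move_l(rpos(-25,52)+[0,0,110]+z2*G,q2,vel=120)
s=env.state();print(s['time'],s['contact_force'],s['ft_torque'],s['width'],s['finger_force'])
p=env.capture('side');save(p,'lift2');a=cv2.cvtColor(p['frame'],cv2.COLOR_RGB2BGR)[150:350,220:420]
cv2.imwrite('pics/lift2c.png',cv2.resize(a,None,fx=3,fy=3,interpolation=cv2.INTER_CUBIC))
```

```text
16.0833 [-0.59 -0.78 -0.7 ] 48.944270258373265 47.86584807854524
17.025 [-0.91 -1.22 -2.52] [ 0.18  0.7  -0.01] 49.09382972389394 48.75623114872724
```

View pics/lift2c.png

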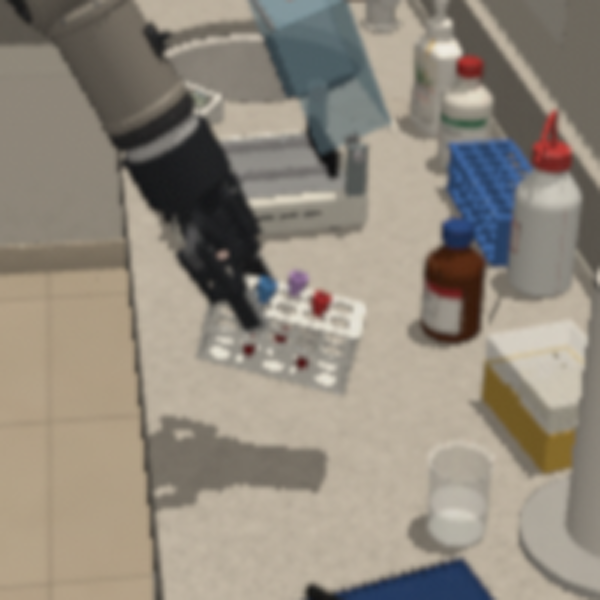

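The rack is held with all three tubes in it, but it has pitched nose-down by about 0.15 rad. The bottom edge runs (205,355) to (340,390). I'll correct with tool tilt, carry it over, and let it level on the deck.

Run:
```python
from h import *
np.set_printoptions(precision=2,suppress=True)
for t in(.65,.62,.6):
    q,z=quat(W[2],t,1); 
    ok=[env.ik(w2w(x,0,h)+z*G,q) is not None for x,h in((-85,185),(-85,140),(-50,140),(-50,103))]
    print(t,ok)
    if all(ok): break
q2,z2=quat(RK[2],t,1)
env.move_l(rpos(-25,52)+[0,0,135]+z2*G,q2,vel=60)
try: env.move_l(w2w(-85,0,185)+z*G,q,vel=150)
except env.IKError as e: print('ik',e)
s=env.state();print(s['time'],s['ee_pos'],s['q'],s['contact_force'],s['width'])
p=env.capture('side');save(p,'c');a=cv2.cvtColor(p['frame'],cv2.COLOR_RGB2BGR)[100:270,220:420]
cv2.imwrite('pics/cc.png',cv2.resize(a,None,fx=3,fy=3,interpolation=cv2.INTER_CUBIC))
```

```text
0.65 [True, True, True, True]
ik the arm cannot follow that straight line within its joint ranges
17.6667 [ 560.78 -347.06  171.63] [ 0.2   0.24  0.43  2.11 -1.02  0.33  2.78] [-0.7  -0.36 -2.1 ] 48.87172008366754
```

View pics/cc.png

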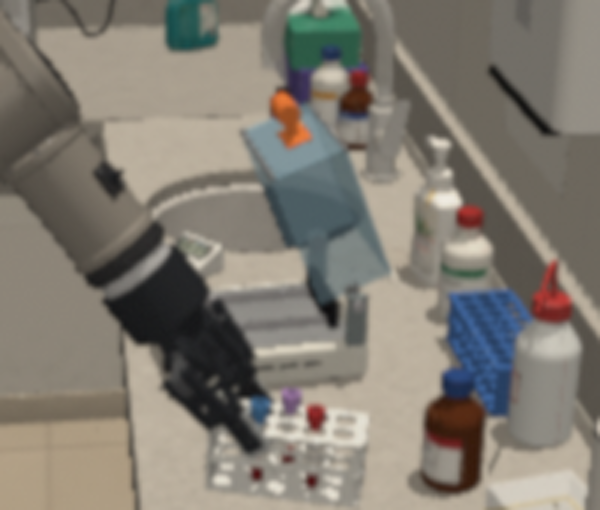

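The rack is level now. I'll look for a feasible carrying path.

Run:
```python
from h import *
np.set_printoptions(precision=2,suppress=True)
A=rpos(-25,187)
for t1 in(.65,.5):
  for gx,gz in((-85,185),(-50,185),(-50,140)):
    B=w2w(gx,0,gz); print(t1,gx,gz)
    for k in np.linspace(0,1,6):
        yaw=RK[2]+(W[2]-RK[2])*k; q,z=quat(yaw,.65+(t1-.65)*min(1,3*k),1)
        print('  ',k,env.ik(A+(B-A)*k+z*G,q))
```

```text
0.65 -85 185
   0.0 [ 0.2   0.24  0.43  2.11 -1.02  0.33  2.78]
   0.2 [ 0.03  0.14  0.43  2.22 -0.94  0.25  2.66]
   0.4 [-0.95  0.18  1.32  2.32 -1.19  0.3   2.82]
   0.6000000000000001 [-1.46 -0.35  1.34  2.38  1.21  0.41  0.45]
   0.8 [-1.45 -0.15  1.19  2.4   1.06  0.29  0.42]
   1.0 [-0.68 -0.    0.25  2.37  0.93  0.25  0.39]
0.65 -50 185
   0.0 [ 0.2   0.24  0.43  2.11 -1.02  0.33  2.78]
   0.2 [ 0.02  0.15  0.43  2.21 -0.93  0.25  2.65]
   0.4 [-0.77  0.15  1.09  2.29 -1.07  0.25  2.7 ]
   0.6000000000000001 [-1.26  0.19  1.41  2.34 -1.08  0.23  2.6 ]
   0.8 [ 0.91  0.11 -1.14  2.3   0.98  0.25  0.5 ]
   1.0 [-0.45  0.07  0.05  2.3   0.87  0.23  0.46]
0.65 -50 140
   0.0 [ 0.2   0.24  0.43  2.11 -1.02  0.33  2.78]
   0.2 [ 0.06  0.17  0.4   2.22 -1.01  0.24  2.73]
   0.4 [-0.63  0.18  0.95  2.31 -1.28  0.24  2.9 ]
   0.6000000000000001 [ 1.15  0.24 -1.21  2.32  1.31  0.25  0.32]
   0.8 [ 0.7   0.19 -0.96  2.34  1.43  0.26  0.06]
   1.0 [ 0.64  0.32 -1.16  2.31  1.53  0.47 -0.09]
0.5 -85 185
   0.0 [ 0.2   0.24  0.43  2.11 -1.02  0.33  2.78]
   0.2 [-0.1   0.17  0.58  2.16 -0.
[... 200 characters left out ...]
.04 -0.18  2.25  0.39  0.4   0.94]
0.5 -50 185
   0.0 [ 0.2   0.24  0.43  2.11 -1.02  0.33  2.78]
   0.2 [-0.11  0.18  0.57  2.15 -0.66  0.36  2.36]
   0.4 [-0.39  0.13  0.66  2.18 -0.37  0.38  2.  ]
   0.6000000000000001 [-0.46  0.07  0.51  2.22 -0.08  0.36  1.63]
   0.8 [-0.07  0.07 -0.11  2.22  0.23  0.37  1.22]
   1.0 [-0.35  0.09 -0.03  2.19  0.35  0.4   1.  ]
0.5 -50 140
   0.0 [ 0.2   0.24  0.43  2.11 -1.02  0.33  2.78]
   0.2 [-0.08  0.19  0.55  2.16 -0.71  0.34  2.41]
   0.4 [-0.35  0.16  0.63  2.2  -0.46  0.34  2.09]
   0.6000000000000001 [-0.45  0.13  0.52  2.25 -0.21  0.29  1.74]
   0.8 [-0.21  0.13  0.03  2.25  0.26  0.27  1.18]
   1.0 [-0.98  0.21  0.67  2.24 -0.04  0.25  1.36]
```

Run:
```python
from h import *
np.set_printoptions(precision=2,suppress=True)
A=rpos(-25,187);B=w2w(-60,0,175)
q,z=quat(RK[2],.5,1); env.move_l(A+z*G,q,vel=60)
for k in(.5,1):
    q,z=quat(RK[2]+(W[2]-RK[2])*k,.5,1)
    try: env.move_l(A+(B-A)*k+z*G,q,vel=150)
    except env.IKError as e: print(k,e);break
s=env.state();print(s['time'],s['ee_pos']-B-z*G,s['q'],s['contact_force'],s['width'])
for t in(.65,.6,.55):
    q,z=quat(W[2],t,1); print(t,[env.ik(w2w(x,0,h)+z*G,q) for x,h in((-60,160),(-50,135),(-50,103),(-11,103))])
```

```text
21.6833 [ 0.01 -1.04 -0.06] [-1.    0.11  0.66  2.23  0.18  0.34  1.16] [ 0.83  0.06 -2.66] 48.782783735073664
0.65 [array([-0.07,  0.11, -0.36,  2.33,  1.23,  0.24,  0.11]), array([-0.07,  0.18, -0.36,  2.33,  1.52,  0.24, -0.17]), array([ 0.28,  0.31, -0.76,  2.34,  1.78,  0.39, -0.38]), array([ 0.29,  0.37, -0.76,  2.26,  1.72,  0.4 , -0.27])]
0.6 [array([-0.25,  0.1 , -0.16,  2.3 ,  0.87,  0.24,  0.47]), array([-0.06,  0.18, -0.36,  2.3 ,  1.19,  0.25,  0.17]), array([-0.07,  0.25, -0.36,  2.32,  1.55,  0.25, -0.2 ]), array([-0.05,  0.3 , -0.36,  2.24,  1.46,  0.25, -0.07])]
0.55 [array([-1.02,  0.13,  0.68,  2.28,  0.26,  0.23,  1.06]), array([-0.24,  0.17, -0.16,  2.27,  0.81,  0.24,  0.54]), array([-0.06,  0.25, -0.36,  2.29,  1.22,  0.25,  0.14]), array([-0.04,  0.31, -0.36,  2.2 ,  1.15,  0.26,  0.24])]
```

Run:
```python
from h import *
np.set_printoptions(precision=2,suppress=True)
for x,h,t in((-60,175,.55),(-60,165,.6),(-50,135,.62),(-50,110,.62)):
    q,z=quat(W[2],t,1)
    try: env.move_l(w2w(x,0,h)+z*G,q,vel=60)
    except env.IKError as e: print(x,h,t,e);break
    s=env.state();print(s['time'],s['q'],s['contact_force'],s['width'])
```

```text
21.9417 [-1.05  0.09  0.7   2.27  0.29  0.28  1.04] [-0.22  1.04 -2.1 ] 49.03421322753557
-60 165 0.6 the arm cannot follow that straight line within its joint ranges
```

Run:
```python
from h import *
np.set_printoptions(precision=2,suppress=True)
q,z=quat(W[2],.6,1)
env.move_ptp(w2w(-60,0,168)+z*G,q)
s=env.state();print(s['time'],s['q'],s['contact_force'],s['width'])
for x,h,t in((-50,135,.6),(-50,112,.6)):
    q,z=quat(W[2],t,1)
    try: env.move_l(w2w(x,0,h)+z*G,q,vel=80)
    except env.IKError as e: print(x,h,t,e);break
    s=env.state();print(s['time'],s['q'],s['contact_force'],s['width'])
p=env.capture('side');save(p,'d');a=cv2.cvtColor(p['frame'],cv2.COLOR_RGB2BGR)[140:260,240:380]
p2=env.capture('top');b=cv2.cvtColor(p2['frame'],cv2.COLOR_RGB2BGR)[140:260,220:360]
cv2.imwrite('pics/dd.png',cv2.resize(np.hstack([a,b]),None,fx=2.8,fy=2.8,interpolation=cv2.INTER_CUBIC))
```

```text
22.4917 [-0.64  0.09  0.25  2.3   0.69  0.23  0.64] [-0.12 -0.38 -1.4 ] 49.32048289858571
23.4333 [-0.14  0.17 -0.27  2.3   1.16  0.23  0.19] [-0.86  0.57 -2.84] 48.907252000929795
23.875 [-0.11  0.22 -0.31  2.31  1.44  0.23 -0.09] [-0.02  0.11 -1.22] 48.80750319319191
```

View pics/dd.png

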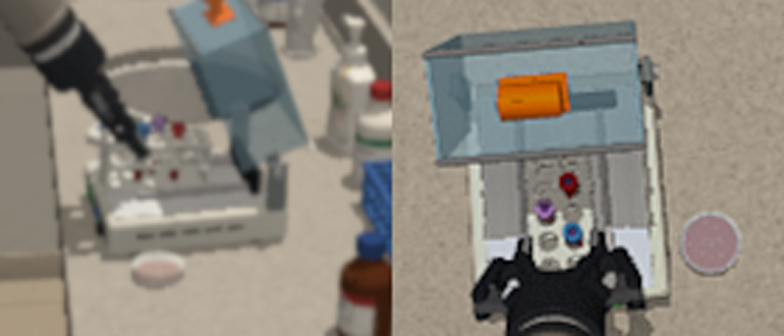

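The rack hangs level between the kerbs in the top view: rack about 527–592, kerbs at 522 and 600. Next I lower it, release it and push.

Run:
```python
from h import *
np.set_printoptions(precision=2,suppress=True)
q,z=quat(W[2],.6,1)
for h in(108,105,103,102,101):
    env.move_l(w2w(-50,0,h)+z*G,q,vel=30); s=env.state();print(h,round(s['time'],2),s['contact_force'])
    if s['contact_force'][2]>4: break
env.gripper_to(75); env.dwell(.2)
h=104
env.move_l(w2w(-50,0,h)+z*G,q,vel=60)
env.gripper_to(48)
s=env.state();print(s['time'],s['contact_force'],s['width'])
f0=s['contact_force']; 
for x in(-40,-30,-22,-18,-15,-13,-11,-9,-7,-5,-3):
    try: env.move_l(w2w(x,0,h)+z*G,q,vel=40)
    except env.IKError as e: print(x,e);break
    s=env.state();print(x,round(s['time'],2),s['contact_force'],s['width'])
    if s['contact_force'][0]<f0[0]-12 or s['contact_force'][0]<-12: break
p=env.capture('top');save(p,'e')
```

```text
108 24.26 [ 0.09 -0.26 -1.25]
105 24.51 [-0.22  0.2  -1.6 ]
103 24.76 [-0.96  0.02  2.51]
102 25.01 [-5.8  -0.97  9.55]
26.225 [-6.46 -1.35  8.63] 48.96398237525826
-40 26.62 [-0.6   0.75  4.82] 48.89825867049486
-30 27.02 [-2.2   0.26  6.61] 48.712058907304765
-22 27.38 [-2.84  0.57  6.51] 48.79183856434199
-18 27.62 [-3.77 -0.16  6.83] 49.04464398476693
-15 27.88 [-4.79 -0.89  7.71] 48.79534317339593
-13 28.12 [-4.75 -0.73  8.28] 48.9172577760254
-11 28.38 [-6.01 -1.03  9.54] 49.01410995072967
-9 28.62 [-13.54  -1.54  15.95] 49.29516690968353
```

Run:
```python
from h import *
np.set_printoptions(precision=2,suppress=True)
q,z=quat(W[2],.6,1)
env.gripper_to(80); env.dwell(.3)
s=env.state();print(s['time'],s['contact_force'],s['finger_force'])
env.move_l(s['ee_pos']-z*70,q,vel=150)
q3,z3=quat(W[2],.3,1)
env.move_ptp(w2w(-110,0,260),q3)
env.gripper_to(85)
p=env.capture('top');save(p,'f');a=cv2.cvtColor(p['frame'],cv2.COLOR_RGB2BGR)[140:260,220:360]
p2=env.capture('side');b=cv2.cvtColor(p2['frame'],cv2.COLOR_RGB2BGR)[140:260,240:380]
cv2.imwrite('pics/ff.png',cv2.resize(np.hstack([b,a]),None,fx=2.8,fy=2.8,interpolation=cv2.INTER_CUBIC))
s=env.state();print(s['time'],s['q'],s['contact_force'])
for n,X in dict(fl=(-50,27,108),fr=(-50,-27,108)).items(): r,c=proj(p,w2w(*X)); print(n,(c-220)*2.8+392,(r-140)*2.8)
```

```text
29.3917 [0.58 0.32 0.42] 0.0
31.1917 [ 0.36 -0.05 -0.71  2.04  0.05  0.85  1.29] [-0.13  0.35 -0.29]
fl 531.1075867669333 247.60166024063707
fr 593.5592734679299 242.19037280736057
```

View pics/ff.png

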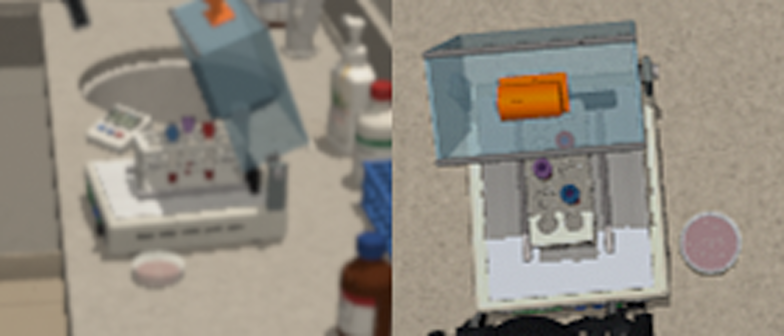

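The rack stands home: its front corners are at about (531,247) and (595,242), as predicted, with the tubes upright. Now I close the hood.

Run:
```python
from h import *
np.set_printoptions(precision=2,suppress=True)
q,z=quat(W[2],.3,1)
env.move_l(w2w(-60,0,370),q,vel=200)
env.move_l(gpos(1.25)-z*60,q,vel=200)
env.move_l(gpos(1.25)+z*G,q,vel=100)
s=env.state();print(s['time'],s['contact_force'])
env.gripper_to(38)
s=env.state();print(s['time'],s['contact_force'],s['width'],s['q'])
assert 40<s['width']<46
for th in(1.15,1.05,.9,.75,.6,.45,.3,.2,.12,.06,.02,0,-.006):
    env.move_l(gpos(th)+z*G,q,vel=90 if th>.3 else 45)
    s=env.state();print(th,round(s['time'],2),s['contact_force'],s['width'])
    if np.linalg.norm(s['contact_force'])>25: break
```

```text
33.475 [-0.68 -0.08  0.9 ]
33.9417 [-2.76 -0.3   3.3 ] 43.220623853540275 [ 0.27  0.28 -0.69  1.69  0.32  0.96  1.14]
1.15 34.32 [-2.05 -0.92  5.33] 42.72376929573809
1.05 34.69 [-2.55 -2.1   5.6 ] 43.300894837587265
0.9 35.18 [-4.07 -1.78  5.82] 42.98084704926895
0.75 35.67 [-3.39 -2.49  1.83] 43.11848955997195
0.6 36.17 [ 1.46 -2.22 -1.48] 42.887562205715966
0.45 36.66 [ 1.   -2.43 -1.86] 43.233402936497214
0.3 37.49 [-1.11 -4.16  1.43] 42.80738464361732
0.2 38.1 [-2.17 -3.46  0.63] 43.01034604148553
0.12 38.62 [-3.23 -4.86  0.15] 43.02311392787404
0.06 39.04 [-3.43 -3.88  0.26] 43.276127987834215
0.02 39.38 [-3.8  -3.94  0.96] 42.85555440828754
0 39.62 [-6.68 -4.84  5.05] 43.092799717260114
-0.006 39.88 [-14.14  -7.02  18.78] 42.720147161666
```

Run:
```python
from h import *
q,z=quat(W[2],.3,1)
env.gripper_to(85); env.dwell(.2)
env.move_l(env.state()['ee_pos']-z*110,q,vel=120)
env.dwell(.5)
p=env.capture('top')
hsv=cv2.cvtColor(p['frame'],cv2.COLOR_RGB2HSV); m=cv2.inRange(hsv,(5,170,120),(18,255,255)); m[:150]=0;m[:, :250]=0;m[270:]=0;m[:,330:]=0
n,l,st,c=cv2.connectedComponentsWithStats(m); i=1+np.argmax(st[1:,4]); print('orange',st[i],c[i])
for t in('tube_a','petri_dish'): print(t,[(round(o['score'],2),o['location']) for o in env.outline_of(p,t)])
s=env.state();print(s['time'],s['contact_force'])
```

```text
orange [271 236  21  20 253] [281.82608696 247.10671937]
tube_a []
petri_dish [(0.58, [227.9, 336.7])]
42.2833 [-0.31065374 -0.4142114  -0.15842756]
```

The orange grip is back at its starting pixel position, so the hood is shut, and nothing is touching the robot.

```bash
python3 -c "
from station import env
print(env.finish_job())"
```

```text
the job is handed in; nothing more can be done
None
```

I handed the job in at about 42 s; no verdict came back. The rack was pushed home against the rear stop with its tubes standing, and the hood was lowered shut by its grip. I viewed 12 pictures, two over the limit of 10.

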